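# Sweep the sample vials home on the loading tray

## Task

Take the straightedge by its rib and with it push the four loose vials together along the loading tray, until they stand side by side against the stop bar and have slid the bar all the way back to its end stop; there press the whole row home with about 15 N for a moment, never with more than 20 N. Then put the straightedge back down standing on the bare counter, leaving the vials upright in their row and the bar home. Touch the vials and bar with nothing but vials and straightedge (the straightedge pushes only vials, never the bar), and leave the tube rack, the jar and the tip box alone.

Things in the scene. Friction and masses are not known exactly. Their poses are not given: they have to be found in the camera images.
- tray: white fixed tray, 288 (its x) x 210 mm (y), floor 6 mm thick; origin on the counter, 130 mm from the open end (no wall), midway in y. x is the pushing direction, towards the stop bar and the grey end block (36 mm high). Side walls: inner faces y = +-98, tops 20 mm above counter. Vials start loose at x -75 to -20, y -52 to +52 mm, centres 25 mm or more apart in y
- bar: aluminium stop bar lying across the tray, 170 mm long (y), 12 thick, spanning 8 to 34 mm above the counter; axes as the tray's. Origin: middle of its flat front face (towards the open end), 6.5 mm above the counter. It slides along tray +x to a hard end stop 20 to 40 mm behind its start, set differently each time and found only by feel. Starts at tray x 30 to 80. No spring: drags with about 4 N, stays where left. Some of a push on the row is lost to the vials' friction
- straightedge: aluminium angle that stands by itself on its foot, with a black rib on it to hold. Origin at the centre of its underside. Foot 50 mm (x) by 160 mm (y), 5 mm thick. Upright pushing plate 6 mm thick, 160 mm long (y), 30 mm high, whose flat front face is at x = +25 mm, looking to +x. Rib: x = -21 to +19 mm, 18 mm thick in y, top 65 mm above the underside. About 0.35 kg
- edge_face (a point): middle of the straightedge's flat front (pushing) face, 25 mm ahead of its origin and 15 mm up; axes as the straightedge's
- grip (a point): point inside the rib to grasp, 48 mm above the underside, 1 mm behind the origin; close the fingers along the straightedge's y on the 18 mm thick rib; axes as the straightedge's
- vial1: squat amber glass vial with a white cap, 24 mm diameter, 34 mm high, about 25 g; origin at the centre of its underside; one of four alike
- vial2: squat amber glass vial with a white cap, 24 mm diameter, 34 mm high, about 25 g; origin at the centre of its underside; one of four alike
- vial3: squat amber glass vial with a white cap, 24 mm diameter, 34 mm high, about 25 g; origin at the centre of its underside; one of four alike
- vial4: squat amber glass vial with a white cap, 24 mm diameter, 34 mm high, about 25 g; origin at the centre of its underside; one of four alike
- tube_rack: bystander: blue rack of capped tubes, 60 by 110 mm, 84 mm high, origin at the centre of its underside; stands on the opposite side of the tray from the straightedge
- reagent: bystander: amber jar, 60 mm diameter, 110 mm high, origin at the centre of its underside
- tip_box: bystander: grey pipette tip box with a clear lid, 83 by 123 mm, 55 mm high, origin at the centre of its underside
Things that resemble listed ones, but are neither listed nor needed, are in the scene too. What is shaped like the straightedge but pink or red is not meant.

How it is judged (in metres and radians):
On the way, in this order (a step that is already met when the one before it is completed fails the run):
1. the straightedge is down on the tray, at most 12 mm above its floor and parallel to the bar within 15 degrees, with all four vials in front of its pushing face (x of each of vial1, vial2, vial3, vial4 in the frame of edge_face above 0.01 m and height (world z) of straightedge between 0.004 and 0.018 m and angle between the x axis of straightedge and the x axis of tray, either way round below 0.26 rad and x of straightedge in the frame of tray between -0.2 and 0.05 m and y of straightedge in the frame of tray between -0.03 and 0.03 m), for 0.05 s.
2. the bar has been slid back (by more than 18.5 mm) and is pressed against its end stop with more than 7.5 N, all four vials between bar and straightedge with gaps under 3.5 mm (distance of bar from where it was at the start of the episode above 0.0185 m and contact force between bar and anything else above 7.5 N and x of each of vial1, vial2, vial3, vial4 in the frame of bar above -0.0155 m and angle between each of vial1, vial2, vial3, vial4's own z axis and vertical below 0.1 rad and x of each of vial1, vial2, vial3, vial4 in the frame of edge_face below 0.0155 m), for 0.2 s.
At the end, for the whole second after the job is handed in: the bar is still slid back, more than 18.5 mm from its start; all four vials stand upright and at rest, each within 3.5 mm of touching the bar's face; the straightedge stands flat on the counter, off the tray, at rest (distance of bar from where it was at the start of the episode above 0.0185 m and x of each of vial1, vial2, vial3, vial4 in the frame of bar above -0.0155 m and angle between each of vial1, vial2, vial3, vial4's own z axis and vertical below 0.1 rad and linear speed of each of vial1, vial2, vial3, vial4, straightedge below 0.01 m/s and height (world z) of straightedge below 0.003 m and angle between straightedge's own z axis and vertical below 0.04 rad).
It fails at once if the stop bar is pressed with more than 20 N (contact force between bar and anything else above 20 N).
It fails at once if a vial is tipped by more than 25 degrees (angle between any of vial1, vial2, vial3, vial4's own z axis and vertical above 0.44 rad).
It fails at once if the fingers or arm push a vial or the stop bar; only the straightedge may (contact force between any of the fingers, the arm and vial1 above 0.5 N or contact force between any of the fingers, the arm and vial2 above 0.5 N or contact force between any of the fingers, the arm and vial3 above 0.5 N or contact force between any of the fingers, the arm and vial4 above 0.5 N or contact force between any of the fingers, the arm and bar above 0.5 N).
It fails at once if the straightedge pushes the stop bar directly (contact force between straightedge and bar above 0.5 N).
It fails at once if the tube rack, jar or tip box is moved by more than 15 mm (distance of any of tube_rack, reagent, tip_box from where it was at the start of the episode above 0.015 m).
It also fails if it takes over 66 s, if anything falls off the work surface, if the arm or the gripper's body presses on something with over 40 N, if the wrist force passes 120 N, or if a joint passes its speed limit or range.

## Robot

A 7-joint arm with a two-finger parallel gripper is mounted at the origin on the work surface. World frame = base frame: x ahead of the robot, y to its left, z up, the work surface at z = 0. Lengths are in m, angles in degrees, forces in N, time in s.
With the tool pointing down it reaches from about 0.425 to 0.875 m from the base axis. Payload 4.7 kg.
Tool frame: the origin (TCP) lies midway between the tips of the shut fingers; the grasp point (between the pads) lies 19 mm behind it; z points along the fingers, x is the direction in which the jaws open and shut, and the axes are right-handed (so a half turn about z gives the same grasp; the last joint's range is limited). The gripper opens to 87 mm and grips with 3 to 60 N. Pads are 19 mm wide; open, the fingers measure 117 mm over their backs; the gripper's body (75 mm by 190 mm) begins 51 mm behind the grasp point.
Start: joints at [-66.343, 18.392, -4.016, 83.108, 1.295, 78.541, -3.26], TCP at [0.252, 0.599, 0.184] pointing down, gripper open.
Joint ranges: [-163.93, 163.93], [-17.29, 119.83], [-79.2, 71.16], [3.27, 140.29], [-89.18, 269.18], [5.43, 117.66], [-154.24, 154.24]. Speed limits (degrees/s): [147.25, 147.25, 180, 180, 180, 180, 180].

## Interface

Orientations are given as [roll, pitch, yaw] about the fixed x, y, z axes, in that order (R = Rz(yaw) Ry(pitch) Rx(roll)).
In Python, from cell import env gives the robot as it stands.
- The arm moves only by the tool carry_out, never from a script. Its argument "plan" is a list of rows, each an object with "grip": the closure, from 0 (fully open) to 1 (shut); "dp": the shift along the tool's x, y, z in m, a list of three; "rotation": the turn, a rotation vector about the tool's x, y, z in degrees, a list of three. In form: [{"grip": grip, "dp": [dx, dy, dz], "rotation": [wx, wy, wz]}, ...]. A call has 1 to 8 rows; each row shifts and turns the pose as measured when the row begins, along the tool's axes as they then stand; what a row does not reach is not made up. A row lasts 1/12 s, in which the tool goes at most 41.7 mm and 7.16 degrees, less where a joint would pass 70% of its speed; a pose out of reach is approached as far as the arm can. A call is refused whole if a number of a shift passes 0.0417 or a number of a turn 7.16, either way. A call with a gripper value outside its range is refused whole. The fingers move at their own pace and stop on an object; "force" is the grip in N (left out, the last holds). Time passes only in rows, so rows that do not move let the fingers close. It gives the time, the measured TCP pose, the force and the opening at its end, in the units of the state.
- env.get_obs(): the state, without advancing time (a new reading comes with each control period).
- env.read_camera(name): name is "scene" or "top" or "wrist"; returns the picture (420x560x3 uint8, red, green, blue); there is no depth.
- env.camera_params(name): a dict with "fx", "fy", "cx", "cy" (pixels), "R" (3x3) and "t" (3): a world point X has camera coordinates R X + t. Camera axes: x right, y down, z forward; pixel columns grow to the right and rows downward; lengths in m; the calibration is good to about 2 mm. A picture is of the moment at which its call begins: read the wrist's pose just before it. camera_params takes no time and is no camera call; for the wrist camera it gives the pose at the moment of the call.
- env.sign_off(): hands the job in, once; it reports no verdict.
The state is a dict: "time_s": time; "qpos": joint angles; "joint_velocities": joint speeds; "effort": joint torques, N m; "tool_pos": TCP position; "tool_rot": TCP orientation; "force": force on the tool from outside, world axes, zero at the start; "wrist_torque": the same for the moment, N m; "grip_width": finger opening in m.
Only numpy, scipy, OpenCV 4.12 (cv2) and the standard library are available. Lean on these libraries where they do the work, as an engineer would, in place of code of your own. Each camera call takes 0.05 s, during which the arm holds its last target. There are 200 camera calls.

## Working session

There is one attempt and no reset: what is moved stays moved. The work goes in short steps, Python scripts to look and compute and a tool call to move; the robot and the scene stay as the last step left them, time stands still between calls to the robot, and variables do not carry over. Pictures are saved under pics/ and viewed, about 8 in all and at most 12, crops included, and the job is handed in when it is done.

Besides the shell and the picture viewer there is one more tool, called after "Emit:" as name(argument=value, ...), one argument or row to a line, values as JSON. carry_out: Moves the arm, as the interface text tells. Its arguments: {"type":"object","properties":{"plan":{"type":"array","items":{"type":"object","properties":{"grip":{"type":"number"},"dp":{"type":"array","items":{"type":"number"}},"rotation":{"type":"array","items":{"type":"number"}}}}},"force":{"type":"number"}},"required":["plan"]}

```bash
ls; mkdir -p pics; python3 - <<'E'
from cell import env
import cv2,numpy as np
o=env.get_obs();print(o)
for n in("scene","top"):
    im=env.read_camera(n);cv2.imwrite(f"pics/{n}0.png",im[:,:,::-1])
    p=env.camera_params(n);print(n,{k:np.round(v,4).tolist() for k,v in p.items()})
E
```

```text
pics
{'time_s': 0.0, 'qpos': array([-66.34418379,  18.43921518,  -4.01603837,  83.17504324,
         1.29812099,  78.54042093,  -3.26072359]), 'joint_velocities': array([ 0.00235076,  0.11210455, -0.01959828,  0.13780168, -0.07000712,
        0.08513084, -0.06772617]), 'effort': array([ 8.25380466e-04, -4.91289139e+01, -4.03392361e-01, -3.12528312e+01,
       -6.38298341e-02,  4.39305918e-02,  1.84798878e-04]), 'tool_pos': array([0.25220879, 0.59839552, 0.18285867]), 'tool_rot': array([1.79991359e+02, 1.09259885e-01, 6.71543087e+01]), 'force': array([-0.89236214,  0.04318471, -0.26325859]), 'wrist_torque': array([-0.00433271,  0.02008559, -0.01322952]), 'grip_width': 0.08718530455996244}
scene {'fx': 484.2058, 'fy': 484.2058, 'cx': 284.0447, 'cy': 205.5808, 'R': [[-0.3445, 0.9387, -0.0146], [0.5159, 0.1763, -0.8383], [-0.7843, -0.2963, -0.545]], 't': [0.2734, -0.2162, 1.6106]}
top {'fx': 546.9492, 'fy': 546.9492, 'cx': 281.7114, 'cy': 208.5231, 'R': [[0.0265, -0.9996, -0.005], [-0.9956, -0.026, -0.09], [0.0898, 0.0074, -0.9959]], 't': [-0.0888, 0.5214, 1.2953]}
```

View pics/top0.png

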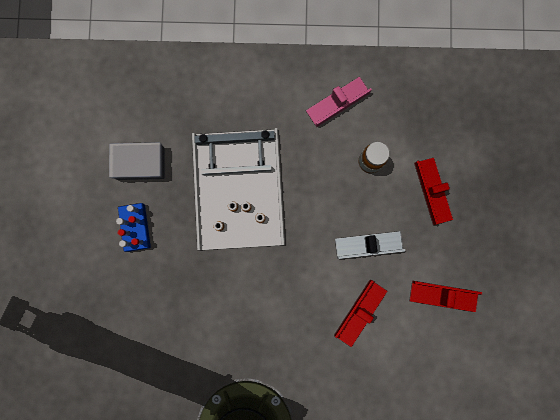

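View pics/scene0.png

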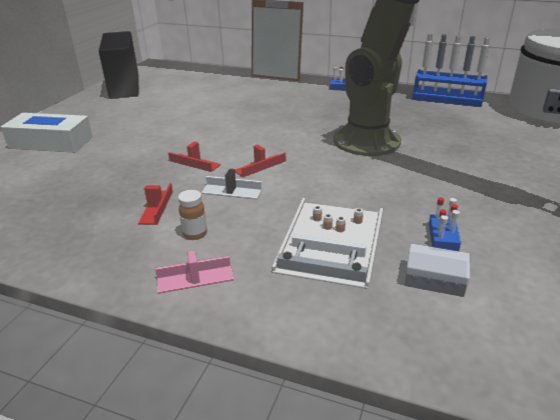

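Candidates for the straightedge (top view): silver with black rib (371,244) is the one described. Not meant are pink (340,100) and reds (435,190), (445,296), (361,313). The tray is at (240,190), with the bar at row ~170, vials at (219,226), (234,206), (246,207), (260,217), and the open end facing the robot. I'll check this in a close crop.

```bash
cat > h.py <<'E'
from cell import env
import cv2,numpy as np
def ray(n,uv,z,p=None):
    p=p or env.camera_params(n);R=np.array(p["R"]);t=np.array(p["t"])
    uv=np.atleast_2d(uv).astype(float)
    d=np.c_[(uv[:,0]-p["cx"])/p["fx"],(uv[:,1]-p["cy"])/p["fy"],np.ones(len(uv))]@R
    c=-R.T@t
    return c+d*((z-c[2])/d[:,2])[:,None]
def proj(n,X,p=None):
    p=p or env.camera_params(n);c=np.atleast_2d(X)@np.array(p["R"]).T+np.array(p["t"])
    return np.c_[p["fx"]*c[:,0]/c[:,2]+p["cx"],p["fy"]*c[:,1]/c[:,2]+p["cy"]]
E
python3 - <<'E'
from h import *
im=cv2.imread("pics/top0.png")
cv2.imwrite("pics/crop.png",cv2.resize(im[120:270,185:415],None,fx=3.4,fy=3.4,interpolation=cv2.INTER_CUBIC))
g=cv2.cvtColor(im,cv2.COLOR_BGR2GRAY);hsv=cv2.cvtColor(im,cv2.COLOR_BGR2HSV)
for name,x0,x1,y0,y1,th in(("tray",180,300,120,260,150),("se",325,412,225,265,130)):
    m=np.zeros_like(g);m[y0:y1,x0:x1]=((g>th)&(hsv[...,1]<60))[y0:y1,x0:x1]*255
    m=cv2.morphologyEx(m,cv2.MORPH_CLOSE,np.ones((11,11)))
    c=max(cv2.findContours(m,0,1)[0],key=cv2.contourArea)
    b=cv2.boxPoints(cv2.minAreaRect(c));print(name,np.round(b,1).tolist())
    print(np.round(ray("top",b,.02 if name=="tray" else 0.005),4).tolist())
# black rib
m=np.zeros_like(g);m[228:260,355:388]=(g<60)[228:260,355:388]
ys,xs=np.nonzero(m);print("rib px",xs.min(),xs.max(),ys.min(),ys.max(),np.median(xs),np.median(ys),ray("top",[np.median(xs),np.median(ys)],.06))
E
```

```text
tray [[190.1999969482422, 133.10000610351562], [276.29998779296875, 127.9000015258789], [283.29998779296875, 244.39999389648438], [197.1999969482422, 249.60000610351562]]
[[0.7035, 0.1541, 0.02], [0.7217, -0.0565, 0.02], [0.4374, -0.0811, 0.02], [0.4195, 0.1255, 0.02]]
se [[334.79998779296875, 238.10000610351562], [402.0, 230.6999969482422], [404.20001220703125, 250.89999389648438], [337.0, 258.29998779296875]]
[[0.4563, -0.2058, 0.005], [0.4788, -0.3688, 0.005], [0.4299, -0.3745, 0.005], [0.4076, -0.2121, 0.005]]
rib px 355 387 234 258 371.0 246.0 [[ 0.43814423 -0.28532917  0.06      ]]
```

View pics/crop.png

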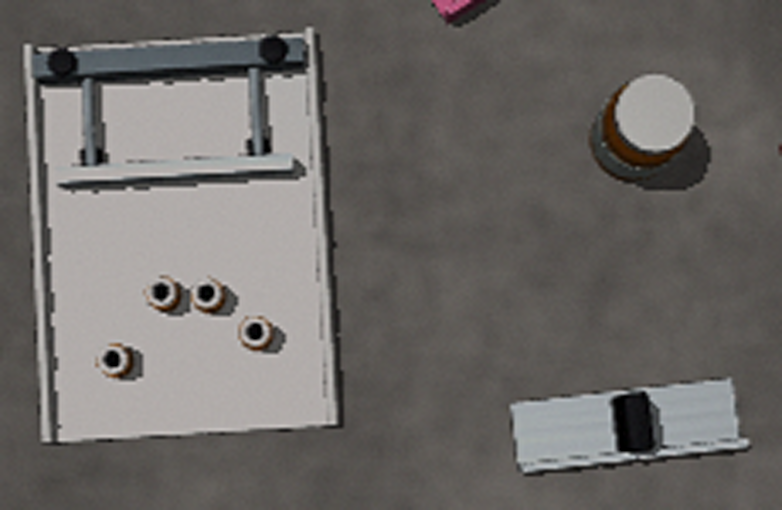

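The crop shows the silver straightedge with the black rib at crop (632,421). Its upright plate is on the robot-side edge, from (523,470) to (748,443), so it must be turned about 177°. The vial caps are at (113,360), (161,292), (207,293), (254,332), and the bar face is near row 180.

Straightedge origin ≈ (0.443,-0.287), yaw ≈ -172°. Tray origin ≈ (0.557,0.034), yaw ≈ 5.3°. I'm moving now.

Emit:
carry_out(
  plan=[
    {"grip": 0, "dp": [-0.018, 0.034, 0], "rotation": [0, 0, 0]},
    {"grip": 0, "dp": [-0.018, 0.034, 0], "rotation": [0, 0, 0]},
    {"grip": 0, "dp": [-0.018, 0.034, 0], "rotation": [0, 0, 0]},
    {"grip": 0, "dp": [-0.018, 0.034, 0], "rotation": [0, 0, 0]},
    {"grip": 0, "dp": [-0.018, 0.034, 0], "rotation": [0, 0, 0]},
    {"grip": 0, "dp": [-0.018, 0.034, 0], "rotation": [0, 0, 0]},
    {"grip": 0, "dp": [-0.018, 0.034, 0], "rotation": [0, 0, 0]},
    {"grip": 0, "dp": [-0.018, 0.034, 0], "rotation": [0, 0, 0]},
  ],
)

```text
time_s: 0.77
tool_pos: [0.4428, 0.3602, 0.176]
tool_rot: [-179.5, 0.4, 68.5]
force: [1.2, 2.2, 0.1]
grip_width: 0.087
```

Emit:
carry_out(
  plan=[
    {"grip": 0, "dp": [-0.037, 0.0125, 0], "rotation": [0, 0, 0]},
    {"grip": 0, "dp": [-0.037, 0.0125, 0], "rotation": [0, 0, 0]},
    {"grip": 0, "dp": [-0.037, 0.0125, 0], "rotation": [0, 0, 0]},
    {"grip": 0, "dp": [-0.037, 0.0125, 0], "rotation": [0, 0, 0]},
    {"grip": 0, "dp": [-0.037, 0.0125, 0], "rotation": [0, 0, 0]},
    {"grip": 0, "dp": [-0.037, 0.0125, 0], "rotation": [0, 0, 0]},
    {"grip": 0, "dp": [-0.037, 0.0125, 0], "rotation": [0, 0, 0]},
    {"grip": 0, "dp": [-0.037, 0.0125, 0], "rotation": [0, 0, 0]},
  ],
)

```text
time_s: 1.43
tool_pos: [0.4274, 0.031, 0.173]
tool_rot: [-179.4, 0.6, 68.2]
force: [1.5, -0.2, -0.6]
grip_width: 0.087
```

Emit:
carry_out(
  plan=[
    {"grip": 0, "dp": [0, 0, 0], "rotation": [0, 0, 7]},
    {"grip": 0, "dp": [0, 0, 0], "rotation": [0, 0, 7]},
    {"grip": 0, "dp": [0, 0, 0], "rotation": [0, 0, 7]},
    {"grip": 0, "dp": [0, 0, 0], "rotation": [0, 0, 7]},
    {"grip": 0, "dp": [0, 0, 0], "rotation": [0, 0, 7]},
    {"grip": 0, "dp": [0, 0, 0], "rotation": [0, 0, 7]},
    {"grip": 0, "dp": [0, 0, 0], "rotation": [0, 0, 7]},
    {"grip": 0, "dp": [0, 0, 0], "rotation": [0, 0, 7]},
  ],
)

```text
time_s: 2.1
tool_pos: [0.4237, 0.0173, 0.1712]
tool_rot: [179.9, 1.0, 10.7]
force: [0.5, 1.1, 1.3]
grip_width: 0.0867
```

Emit:
carry_out(
  plan=[
    {"grip": 0, "dp": [0, 0, -0.002], "rotation": [0, 0, 7]},
    {"grip": 0, "dp": [0, 0, -0.002], "rotation": [0, 0, 7]},
    {"grip": 0, "dp": [0, 0, -0.002], "rotation": [0, 0, 7]},
    {"grip": 0, "dp": [0, 0, -0.002], "rotation": [0, 0, 7]},
    {"grip": 0, "dp": [0, 0, -0.002], "rotation": [0, 0, 7]},
    {"grip": 0, "dp": [0, 0, -0.002], "rotation": [0, 0, 7]},
    {"grip": 0, "dp": [0, 0, -0.002], "rotation": [0, 0, 7]},
    {"grip": 0, "dp": [0, 0, -0.002], "rotation": [0, 0, 7]},
  ],
)

```text
time_s: 2.77
tool_pos: [0.4205, 0.0168, 0.1844]
tool_rot: [178.7, 0.7, -46.6]
force: [0.1, -0.2, -0.3]
grip_width: 0.0871
```

Emit:
carry_out(
  plan=[
    {"grip": 0, "dp": [0, 0, -0.002], "rotation": [0, 0, 7]},
    {"grip": 0, "dp": [0, 0, -0.002], "rotation": [0, 0, 7]},
    {"grip": 0, "dp": [0, 0, -0.002], "rotation": [0, 0, 7]},
    {"grip": 0, "dp": [0, 0, -0.002], "rotation": [0, 0, 7]},
    {"grip": 0, "dp": [0, 0, -0.002], "rotation": [0, 0, 7]},
  ],
)

```text
time_s: 3.18
tool_pos: [0.4188, 0.0167, 0.193]
tool_rot: [178.4, -0.2, -82.4]
force: [-0.7, -0.5, 0.2]
grip_width: 0.0869
```

Emit:
carry_out(
  plan=[
    {"grip": 0, "dp": [0.036, 0.002, -0.001], "rotation": [0, 0, 0]},
    {"grip": 0, "dp": [0.036, 0.002, -0.001], "rotation": [0, 0, 0]},
    {"grip": 0, "dp": [0.036, 0.002, -0.001], "rotation": [0, 0, 0]},
    {"grip": 0, "dp": [0.036, 0.002, -0.001], "rotation": [0, 0, 0]},
    {"grip": 0, "dp": [0.036, 0.002, -0.001], "rotation": [0, 0, 0]},
    {"grip": 0, "dp": [0.036, 0.002, -0.001], "rotation": [0, 0, 0]},
    {"grip": 0, "dp": [0.02, 0.002, -0.001], "rotation": [0, 0, 0]},
  ],
)

```text
time_s: 3.77
tool_pos: [0.4354, -0.222, 0.1998]
tool_rot: [178.3, -0.1, -82.0]
force: [-0.2, -0.5, -0.1]
grip_width: 0.0871
```

```bash
python3 - <<'E'
from h import *
o=env.get_obs();p=env.camera_params("wrist");im=env.read_camera("wrist")
np.savez("w1.npz",**{k:np.array(v) for k,v in p.items()})
cv2.imwrite("pics/w1.png",im[:,:,::-1]);print(o["tool_pos"],o["tool_rot"],o["qpos"],o["time_s"])
print(proj("wrist",[[.443,-.287,0],[.443,-.287,.065]],p))
E
```

```text
[ 0.43537717 -0.22198703  0.19975079] [ 1.78298998e+02 -1.44121247e-01 -8.19665447e+01] [ -5.56255325  -1.57617321  28.31436012 103.78306156   1.77398685
  78.99806567 -59.59473969] 3.7667
[[334.0444371  168.14479514]
 [344.08223588 181.01004788]]
```

View pics/w1.png

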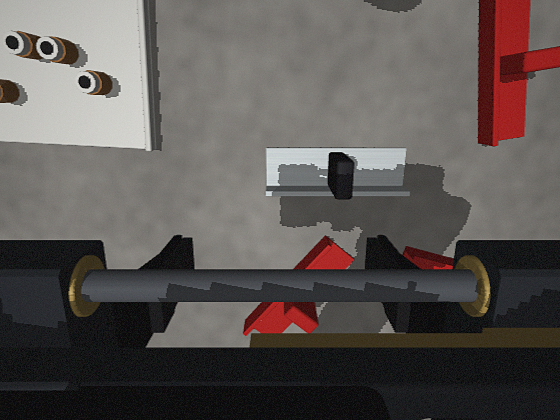

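The wrist view shows the straightedge squared with the image. The foot's back corners are at about (266,149) and (405,149), the plate line is at row ~191 (265..410), and the rib is at (341,175). No red part is in the way of the grasp.

```bash
python3 - <<'E'
from h import *
p=dict(np.load("w1.npz"))
im=cv2.imread("pics/w1.png");g=cv2.cvtColor(im,cv2.COLOR_BGR2GRAY)
print(ray("w",[[266,149],[405.5,149]],.005,p))
print(ray("w",[[265,195.5],[410,195.5]],.030,p))
print(g[150:200:2,300]); 
m=(g<45)[145:205,320:362].astype(np.uint8);n,l,s,c=cv2.connectedComponentsWithStats(m);i=1+np.argmax(s[1:,4]);print(s[i]+[320,145,0,0,0])
for r in range(150,202,5):
    x=np.nonzero(g[r,320:362]<45)[0]+320;print(r,x.min() if len(x) else None,x.max() if len(x) else None)
cv2.imwrite("pics/rib.png",cv2.resize(im[135:210,255:425],None,fx=4.5,fy=4.5,interpolation=cv2.INTER_CUBIC))
E
```

```text
[[ 0.45478984 -0.2052284   0.005     ]
 [ 0.4770234  -0.36255493  0.005     ]]
[[ 0.40722615 -0.21118333  0.03      ]
 [ 0.42971883 -0.37059635  0.03      ]]
[203 207 203 203 202 204 211 103 111 115 115 118 117 115 116 115 117 123
  62  71  65 119 114  75  71]
[ 328  152   26   48 1003]
150 None None
155 329 345
160 329 351
165 329 353
170 328 352
175 328 352
180 328 352
185 328 351
190 331 352
195 334 351
200 None None
```

View pics/rib.png

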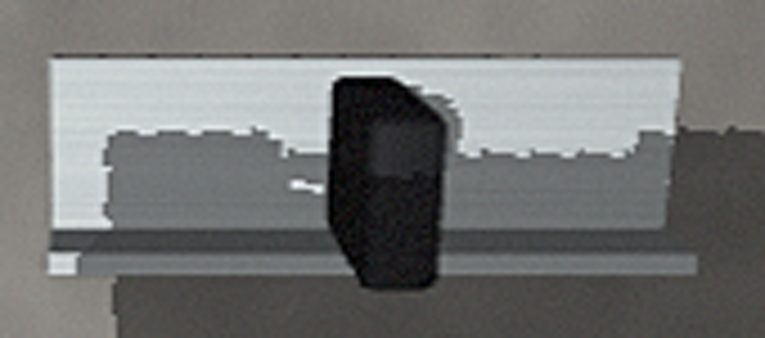

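Emit:
carry_out(
  plan=[
    {"grip": 0, "dp": [0.033, 0.001, 0], "rotation": [1.7, 0, 0]},
    {"grip": 0, "dp": [0.03, 0.001, 0], "rotation": [0, 0, 0]},
    {"grip": 0, "dp": [0, 0, 0.03], "rotation": [0, 0, 0]},
    {"grip": 0, "dp": [0, 0, 0.03], "rotation": [0, 0, 0]},
    {"grip": 0, "dp": [0, 0, 0.02], "rotation": [0, 0, 0]},
    {"grip": 0, "dp": [0, 0, 0], "rotation": [0, 0, 0]},
  ],
)

```text
time_s: 4.32
tool_pos: [0.4412, -0.2946, 0.1177]
tool_rot: [-179.8, -0.4, -82.6]
force: [-1.1, 0.7, -1.1]
grip_width: 0.0869
```

Emit:
carry_out(
  plan=[
    {"grip": 0, "dp": [-0.007, -0.003, 0], "rotation": [0, 0.4, -0.6]},
    {"grip": 0, "dp": [0, 0, 0.03], "rotation": [0, 0, 0]},
    {"grip": 0, "dp": [0, 0, 0.03], "rotation": [0, 0, 0]},
    {"grip": 0, "dp": [0, 0, 0.015], "rotation": [0, 0, 0]},
    {"grip": 0, "dp": [0, 0, 0], "rotation": [0, 0, 0]},
  ],
)

```text
time_s: 4.73
tool_pos: [0.4488, -0.2847, 0.0456]
tool_rot: [-179.4, -0.9, -81.6]
force: [-0.5, -0.6, 0.1]
grip_width: 0.0867
```

Emit:
carry_out(
  plan=[
    {"grip": 0, "dp": [0.002, 0.006, 0.005], "rotation": [-0.6, -0.9, 0.4]},
    {"grip": 0, "dp": [0, 0, 0.009], "rotation": [0, 0, 0]},
    {"grip": 0, "dp": [0, 0, 0], "rotation": [0, 0, 0]},
  ],
)

```text
time_s: 4.98
tool_pos: [0.4464, -0.2863, 0.0346]
tool_rot: [-179.8, -0.0, -81.8]
force: [-0.5, 0.9, 0.1]
grip_width: 0.087
```

Emit:
carry_out(
  plan=[
    {"grip": 0, "dp": [0.0005, 0.003, 0.005], "rotation": [-0.2, 0, 0.2]},
    {"grip": 0, "dp": [0, 0, 0], "rotation": [0, 0, 0]},
    {"grip": 1, "dp": [0, 0, 0], "rotation": [0, 0, 0]},
    {"grip": 1, "dp": [0, 0, 0], "rotation": [0, 0, 0]},
    {"grip": 1, "dp": [0, 0, 0], "rotation": [0, 0, 0]},
    {"grip": 1, "dp": [0, 0, 0], "rotation": [0, 0, 0]},
    {"grip": 1, "dp": [0, 0, 0], "rotation": [0, 0, 0]},
    {"grip": 1, "dp": [0, 0, 0], "rotation": [0, 0, 0]},
  ],
  force=50,
)

```text
time_s: 5.65
tool_pos: [0.446, -0.289, 0.033]
tool_rot: [-179.7, -0.2, -82.1]
force: [0.9, -0.2, -0.7]
grip_width: 0.0548
```

Emit:
carry_out(
  plan=[
    {"grip": 1, "dp": [0, 0, 0], "rotation": [0, 0, 0]},
    {"grip": 1, "dp": [0, 0, 0], "rotation": [0, 0, 0]},
    {"grip": 1, "dp": [0, 0, 0], "rotation": [0, 0, 0]},
    {"grip": 1, "dp": [0, 0, 0], "rotation": [0, 0, 0]},
  ],
)

```text
time_s: 5.98
tool_pos: [0.446, -0.289, 0.033]
tool_rot: [-179.7, -0.2, -82.1]
force: [-0.6, 0.2, 0.9]
grip_width: 0.0283
```

Emit:
carry_out(
  plan=[
    {"grip": 1, "dp": [0, 0, 0], "rotation": [0, 0, 0]},
    {"grip": 1, "dp": [0, 0, 0], "rotation": [0, 0, 0]},
    {"grip": 1, "dp": [0, 0, 0], "rotation": [0, 0, 0]},
    {"grip": 1, "dp": [0, 0, 0], "rotation": [0, 0, 0]},
  ],
)

```text
time_s: 6.32
tool_pos: [0.446, -0.2889, 0.0329]
tool_rot: [-179.7, -0.2, -82.0]
force: [0.3, 0.3, 0.2]
grip_width: 0.0034
```

Emit:
carry_out(
  plan=[
    {"grip": 1, "dp": [0, 0, -0.02], "rotation": [0, 0, 0]},
    {"grip": 1, "dp": [0, 0, -0.03], "rotation": [0, 0, 0]},
    {"grip": 1, "dp": [0, 0, -0.03], "rotation": [0, 0, 0]},
    {"grip": 1, "dp": [0, 0, -0.03], "rotation": [0, 0, 0]},
    {"grip": 1, "dp": [0, 0, 0], "rotation": [0, 0, 0]},
  ],
)

```text
time_s: 6.73
tool_pos: [0.4428, -0.2877, 0.1447]
tool_rot: [179.9, -0.0, -82.1]
force: [0.7, 0.0, 0.1]
grip_width: 0.0004
```

The fingers closed on nothing. I'll look at the scene.

```bash
python3 - <<'E'
from h import *
p=env.camera_params("wrist");o=env.get_obs();im=env.read_camera("wrist");np.savez("w2.npz",**{k:np.array(v) for k,v in p.items()})
t=env.read_camera("top");cv2.imwrite("pics/top2.png",t[:,:,::-1])
cv2.imwrite("pics/v2.png",np.vstack([cv2.resize(im,(400,300)),cv2.resize(t[180:330,290:490],(400,300))])[:,:,::-1])
cv2.imwrite("pics/w2.png",im[:,:,::-1])
print(proj("wrist",[o["tool_pos"],[.442,-.2874,.065]],p),o["tool_pos"])
print(proj("top",[o["tool_pos"],[.442,-.2874,.065],[.442,-.2874,0]]))
E
```

```text
[[277.88240388 229.25376549]
 [277.80674368 197.97192105]] [ 0.44277541 -0.2876683   0.14472589]
[[378.24329692 243.04774967]
 [372.25335081 244.310915  ]
 [367.99050524 244.97202122]]
```

View pics/v2.png

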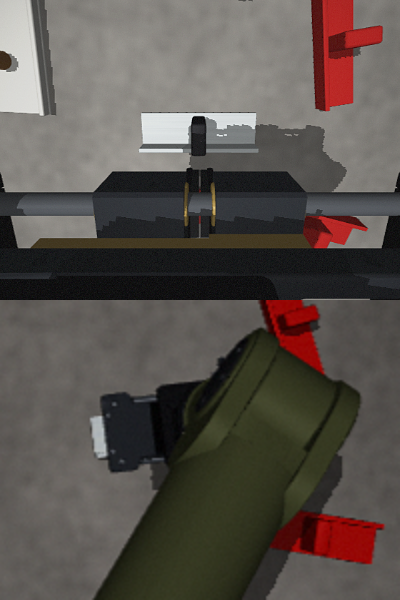

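```bash
python3 - <<'E'
from h import *
p=dict(np.load("w2.npz"));im=cv2.imread("pics/w2.png");g=cv2.cvtColor(im,cv2.COLOR_BGR2GRAY)
m=(g>185).astype(np.uint8);n,l,s,c=cv2.connectedComponentsWithStats(m);
for i in range(1,n):
    if s[i,4]>300: print(s[i])
cv2.imwrite("pics/w2c.png",cv2.resize(im[145:345,180:380],None,fx=3,fy=3,interpolation=cv2.INTER_CUBIC))
C=-p["R"].T@p["t"];print("cam",C, "axes",p["R"].round(2).tolist())
a=np.radians(-172);R=np.array([[np.cos(a),-np.sin(a)],[np.sin(a),np.cos(a)]])
for q,z in(((-25,80),.005),((-25,-80),.005),((25,80),.03),((25,-80),.03),((-21,9),.065),((19,9),.065),((19,-9),.065),((-21,-9),.065)):
    X=np.array([.442,-.2874])+R@(np.array(q)/1000);print(q,z,proj("w",[[*X,z]],p).round(1))
E
```

```text
[   0    0   61  162 7456]
[ 198  158  161   43 4156]
[194 208  62   6 305]
cam [ 0.51463529 -0.27851495  0.34666962] axes [[0.14, -0.99, -0.0], [-0.96, -0.13, 0.26], [-0.26, -0.04, -0.96]]
(-25, 80) 0.005 [[358.9 158.2]]
(-25, -80) 0.005 [[197.1 158.3]]
(25, 80) 0.03 [[361.6 214. ]]
(25, -80) 0.03 [[194.5 214.1]]
(-21, 9) 0.065 [[288.7 173.3]]
(19, 9) 0.065 [[288.4 219.5]]
(19, -9) 0.065 [[267.3 219.5]]
(-21, -9) 0.065 [[266.8 173.3]]
```

View pics/w2c.png

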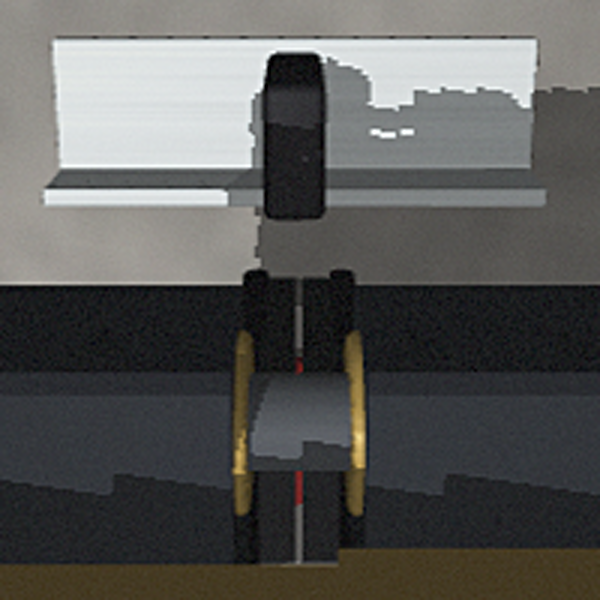

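The straightedge matches my estimate to within a pixel, but the fingertips appear about 20 px lower in the picture than the reported TCP. I suspect the real tips sit higher than reported, so I'll check from the scene camera.

```bash
python3 - <<'E'
from h import *
o=env.get_obs();im=env.read_camera("scene")[:,:,::-1].copy()
u=proj("scene",[o["tool_pos"]])[0];print(u)
x0,y0=int(u[0])-70,int(u[1])-80
c=cv2.resize(im[y0:y0+150,x0:x0+150],None,fx=4,fy=4,interpolation=cv2.INTER_CUBIC)
q=((u-[x0,y0])*4).astype(int);cv2.circle(c,tuple(q),4,(0,255,255),1)
for dz in(.02,.04,-.02):
    v=((proj("scene",[o["tool_pos"]+[0,0,dz]])[0]-[x0,y0])*4).astype(int);cv2.circle(c,tuple(v),2,(0,255,0),-1)
cv2.imwrite("pics/s3.png",c);print(q,x0,y0)
E
```

```text
[227.46025124 145.89957331]
[281 323] 157 65
```

View pics/s3.png

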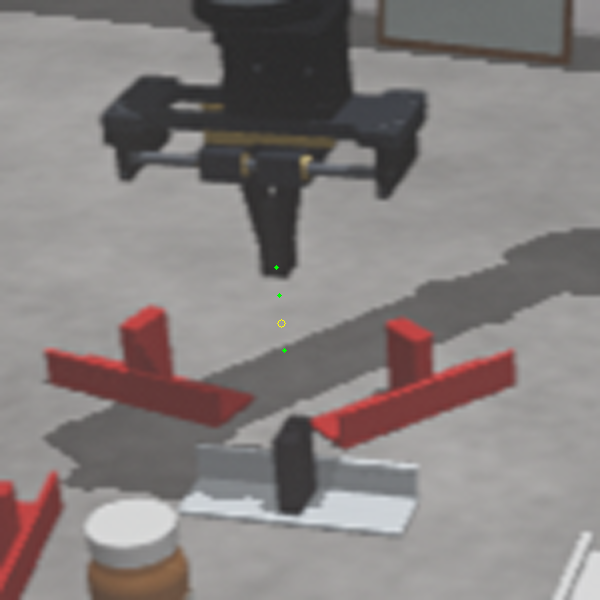

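```bash
python3 - <<'E'
from h import *
p=dict(np.load("w2.npz"));T=np.array([.44277,-.28767,.14473])
for dz in(.025,.03,.035,.04,.045):
    f=T+[.0094,.0013,dz];b=T+[-.0094,-.0013,dz]
    print(dz,"wrist far",proj("w",[f],p).round(1),"scene near/far crop",((proj("scene",[f,b])-[157,65])*4).round(0).tolist())
E
```

```text
0.025 wrist far [[277.7 228.4]] scene near/far crop [[270.0, 290.0], [279.0, 277.0]]
0.03 wrist far [[277.7 231.5]] scene near/far crop [[269.0, 283.0], [278.0, 270.0]]
0.035 wrist far [[277.6 234.9]] scene near/far crop [[268.0, 275.0], [278.0, 263.0]]
0.04 wrist far [[277.6 238.5]] scene near/far crop [[268.0, 268.0], [277.0, 256.0]]
0.045 wrist far [[277.5 242.2]] scene near/far crop [[267.0, 261.0], [276.0, 249.0]]
```

Both views agree that the real tips are about 34 mm above the reported TCP, which explains the miss: they closed just above the 65 mm rib. From here I treat true tip z as reported z + 0.034.

Emit:
carry_out(
  plan=[
    {"grip": 0, "dp": [0, 0, 0], "rotation": [0, 0, 0]},
    {"grip": 0, "dp": [0, 0, 0], "rotation": [0, 0, 0]},
    {"grip": 0, "dp": [0, 0, 0], "rotation": [0, 0, 0]},
    {"grip": 0, "dp": [0, 0, 0], "rotation": [0, 0, 0]},
    {"grip": 0, "dp": [0, 0, 0], "rotation": [0, 0, 0]},
    {"grip": 0, "dp": [0, 0, 0], "rotation": [0, 0, 0]},
    {"grip": 0, "dp": [0, 0, 0.03], "rotation": [0, 0, 0]},
    {"grip": 0, "dp": [0, 0.004, 0.03], "rotation": [0, 0, 0]},
  ],
)

```text
time_s: 7.55
tool_pos: [0.4363, -0.286, 0.077]
tool_rot: [179.6, 0.2, -82.0]
force: [-0.4, 0.6, -0.6]
grip_width: 0.046
```

Emit:
carry_out(
  plan=[
    {"grip": 0, "dp": [0, 0, 0.03], "rotation": [0, 0, 0]},
    {"grip": 0, "dp": [0, 0.004, 0.02], "rotation": [0, 0, 0]},
    {"grip": 0, "dp": [0, 0, 0], "rotation": [0, 0, 0]},
    {"grip": 0, "dp": [0, 0, 0], "rotation": [0, 0, 0]},
  ],
)

```text
time_s: 7.88
tool_pos: [0.4277, -0.2848, 0.0203]
tool_rot: [179.1, 0.4, -82.1]
force: [1.3, -0.2, 1.0]
grip_width: 0.0724
```

Emit:
carry_out(
  plan=[
    {"grip": 0, "dp": [0.004, -0.0145, 0.006], "rotation": [0.9, 0.4, 0]},
    {"grip": 0, "dp": [0, 0, 0.01], "rotation": [0, 0, 0]},
    {"grip": 0, "dp": [0, 0, 0.004], "rotation": [0, 0, 0]},
    {"grip": 0, "dp": [0, 0, 0], "rotation": [0, 0, 0]},
  ],
)

```text
time_s: 8.22
tool_pos: [0.4484, -0.2882, 0.0023]
tool_rot: [-179.5, -0.3, -82.0]
force: [0.5, -0.2, 0.2]
grip_width: 0.0863
```

Emit:
carry_out(
  plan=[
    {"grip": 0, "dp": [0, 0.004, 0.004], "rotation": [-0.4, -0.2, 0]},
    {"grip": 0, "dp": [0, 0, 0], "rotation": [0, 0, 0]},
    {"grip": 1, "dp": [0, 0, 0], "rotation": [0, 0, 0]},
    {"grip": 1, "dp": [0, 0, 0], "rotation": [0, 0, 0]},
    {"grip": 1, "dp": [0, 0, 0], "rotation": [0, 0, 0]},
    {"grip": 1, "dp": [0, 0, 0], "rotation": [0, 0, 0]},
    {"grip": 1, "dp": [0, 0, 0], "rotation": [0, 0, 0]},
    {"grip": 1, "dp": [0, 0, 0], "rotation": [0, 0, 0]},
  ],
)

```text
time_s: 8.88
tool_pos: [0.4456, -0.2897, -0.0001]
tool_rot: [-179.8, -0.1, -82.0]
force: [0.4, 0.0, -0.3]
grip_width: 0.055
```

Emit:
carry_out(
  plan=[
    {"grip": 1, "dp": [0, 0, 0], "rotation": [0, 0, 0]},
    {"grip": 1, "dp": [0, 0, 0], "rotation": [0, 0, 0]},
    {"grip": 1, "dp": [0, 0, 0], "rotation": [0, 0, 0]},
    {"grip": 1, "dp": [0, 0, 0], "rotation": [0, 0, 0]},
    {"grip": 1, "dp": [0, 0, 0], "rotation": [0, 0, 0]},
    {"grip": 1, "dp": [0, 0, 0], "rotation": [0, 0, 0]},
    {"grip": 1, "dp": [0, 0, 0], "rotation": [0, 0, 0]},
    {"grip": 1, "dp": [0, 0, 0], "rotation": [0, 0, 0]},
  ],
)

```text
time_s: 9.55
tool_pos: [0.4455, -0.2874, 0.0001]
tool_rot: [-179.8, 0.1, -81.9]
force: [-0.3, 2.0, 0.5]
grip_width: 0.0178
```

Emit:
carry_out(
  plan=[
    {"grip": 1, "dp": [0, 0, -0.01], "rotation": [0, 0, 0]},
    {"grip": 1, "dp": [0, 0, -0.03], "rotation": [0, 0, 0]},
    {"grip": 1, "dp": [0, 0, -0.035], "rotation": [0, 0, 0]},
    {"grip": 1, "dp": [0, 0, -0.035], "rotation": [0, 0, 0]},
    {"grip": 1, "dp": [0, 0, -0.01], "rotation": [0, 0, 0]},
    {"grip": 1, "dp": [0, 0, 0], "rotation": [0, 0, 0]},
  ],
  force=55,
)

```text
time_s: 10.05
tool_pos: [0.4393, -0.2873, 0.1209]
tool_rot: [179.5, 0.2, -82.1]
force: [-0.3, 0.2, -4.4]
grip_width: 0.0177
```

```bash
python3 - <<'E'
from h import *
im=cv2.imread("pics/top0.png");g=cv2.cvtColor(im,cv2.COLOR_BGR2GRAY)
# walls: inner edges visible? use outer box -> refine with crop corners
cr=lambda L:np.array(L)/3.4+[185,120]-.35
tr=ray("top",cr([[27,46],[311,30],[341,426],[44,441]]),.02);print("tray corners",tr.round(4).tolist())
yaw=[np.degrees(np.arctan2(*(a-b)[[1,0]])) for a,b in((tr[0],tr[3]),(tr[1],tr[2]))]
yaw+=[np.degrees(np.arctan2(*(a-b)[[1,0]]))-90 for a,b in((tr[3],tr[2]),(tr[0],tr[1]))];print("yaw",np.round(yaw,2))
a=np.radians(5.3);u=np.array([np.cos(a),np.sin(a)]);v=np.array([-u[1],u[0]])
O=((tr[2]+tr[3])/2)[:2]+.13*u;print("O",O)
f=lambda X:np.c_[(X[:,:2]-O)@u,(X[:,:2]-O)@v].round(4).tolist()
print("vials",f(ray("top",cr([[113,359],[161,292],[207,292],[254,331]]),.034)))
print("bar bottom-front(z.008) / top-front(.034)",f(ray("top",cr([[62,187],[303,177]]),.008)),f(ray("top",cr([[58,183],[300,170]]),.034)))
print(env.get_obs()["grip_width"])
E
```

```text
tray corners [[0.7034, 0.1481, 0.02], [0.7203, -0.0561, 0.02], [0.4363, -0.0851, 0.02], [0.4201, 0.1244, 0.02]]
yaw [4.78 5.83 4.4  4.73]
O [0.55763874 0.03167823]
vials [[-0.0746, 0.0515], [-0.0297, 0.0152], [-0.0318, -0.0172], [-0.0615, -0.0485]]
bar bottom-front(z.008) / top-front(.034) [[0.0537, 0.0844], [0.0494, -0.0896]] [[0.0526, 0.0835], [0.0504, -0.0881]]
0.01768351398402815
```

Emit:
carry_out(
  plan=[
    {"grip": 1, "dp": [-0.02, -0.003, 0], "rotation": [0.5, 0, 0]},
    {"grip": 1, "dp": [-0.036, -0.006, 0], "rotation": [0, 0, 0]},
    {"grip": 1, "dp": [-0.038, -0.006, 0], "rotation": [0, 0, 0]},
    {"grip": 1, "dp": [-0.038, -0.006, 0], "rotation": [0, 0, 0]},
    {"grip": 1, "dp": [-0.038, -0.006, 0], "rotation": [0, 0, 0]},
    {"grip": 1, "dp": [-0.038, -0.006, 0], "rotation": [0, 0, 0]},
    {"grip": 1, "dp": [-0.038, -0.006, 0], "rotation": [0, 0, 0]},
    {"grip": 1, "dp": [-0.03, -0.006, 0], "rotation": [0, 0, 0]},
  ],
)

```text
time_s: 10.72
tool_pos: [0.4387, -0.0086, 0.1083]
tool_rot: [179.3, -0.2, -83.3]
force: [0.7, 0.6, -3.9]
grip_width: 0.0176
```

Emit:
carry_out(
  plan=[
    {"grip": 1, "dp": [-0.02, 0, 0], "rotation": [0, 0, 0]},
    {"grip": 1, "dp": [0, 0, 0], "rotation": [0, 0, -4]},
    {"grip": 1, "dp": [0, 0, 0], "rotation": [0, 0, -7]},
    {"grip": 1, "dp": [0, 0, 0], "rotation": [0, 0, -7]},
    {"grip": 1, "dp": [0, 0, 0], "rotation": [0, 0, -7]},
    {"grip": 1, "dp": [0, 0, 0], "rotation": [0, 0, -7]},
    {"grip": 1, "dp": [0, 0, 0], "rotation": [0, 0, -7]},
    {"grip": 1, "dp": [0, 0, 0], "rotation": [0, 0, -7]},
  ],
)

```text
time_s: 11.38
tool_pos: [0.4237, 0.022, 0.0908]
tool_rot: [178.5, 1.5, -35.8]
force: [-1.0, -0.3, -4.8]
grip_width: 0.0174
```

Emit:
carry_out(
  plan=[
    {"grip": 1, "dp": [0, 0, 0], "rotation": [0, 0, -7]},
    {"grip": 1, "dp": [0, 0, 0], "rotation": [0, 0, -7]},
    {"grip": 1, "dp": [0, 0, 0], "rotation": [0, 0, -7]},
    {"grip": 1, "dp": [0, 0, 0], "rotation": [0, 0, -7]},
    {"grip": 1, "dp": [0, 0, 0], "rotation": [0, 0, -7]},
    {"grip": 1, "dp": [0, 0, 0], "rotation": [0, 0, -7]},
    {"grip": 1, "dp": [0, 0, 0], "rotation": [0, 0, -7]},
    {"grip": 1, "dp": [0, 0, 0], "rotation": [0, 0, -7]},
  ],
)

```text
time_s: 12.05
tool_pos: [0.4114, 0.0191, 0.0738]
tool_rot: [-179.4, 3.5, 21.5]
force: [0.4, 0.3, -3.7]
grip_width: 0.0177
```

Emit:
carry_out(
  plan=[
    {"grip": 1, "dp": [0.0186, 0.0073, -0.025], "rotation": [-0.6, 3.5, 0]},
    {"grip": 1, "dp": [0, 0, -0.01], "rotation": [0, 0, -7]},
    {"grip": 1, "dp": [0, 0, -0.002], "rotation": [0, 0, -7]},
    {"grip": 1, "dp": [0, 0, -0.002], "rotation": [0, 0, -7]},
    {"grip": 1, "dp": [0, 0, -0.002], "rotation": [0, 0, -7]},
    {"grip": 1, "dp": [0, 0, -0.002], "rotation": [0, 0, -7]},
    {"grip": 1, "dp": [0, 0, -0.002], "rotation": [0, 0, -7]},
    {"grip": 1, "dp": [0, 0, -0.002], "rotation": [0, 0, -7]},
  ],
)

```text
time_s: 12.72
tool_pos: [0.4212, 0.0162, 0.1035]
tool_rot: [-178.8, 0.7, 71.8]
force: [0.6, 1.1, -4.6]
grip_width: 0.0171
```

Emit:
carry_out(
  plan=[
    {"grip": 1, "dp": [0, 0, -0.002], "rotation": [0, 0, -7]},
    {"grip": 1, "dp": [0, 0, -0.002], "rotation": [0, 0, -7]},
    {"grip": 1, "dp": [0, 0, -0.002], "rotation": [0, 0, -7]},
    {"grip": 1, "dp": [0, 0, 0], "rotation": [0, 0, 0]},
  ],
)

```text
time_s: 13.05
tool_pos: [0.4157, 0.0148, 0.1018]
tool_rot: [-177.9, 0.3, 93.4]
force: [0.7, 0.1, -4.5]
grip_width: 0.0178
```

Emit:
carry_out(
  plan=[
    {"grip": 1, "dp": [0.005, 0.0187, 0], "rotation": [-2.1, 0.3, -1.5]},
    {"grip": 1, "dp": [0, 0, 0.015], "rotation": [0, 0, 0]},
    {"grip": 1, "dp": [0, 0, 0.015], "rotation": [0, 0, 0]},
    {"grip": 1, "dp": [0, 0, 0.015], "rotation": [0, 0, 0]},
    {"grip": 1, "dp": [0, 0, 0], "rotation": [0, 0, 0]},
  ],
)

```text
time_s: 13.47
tool_pos: [0.4299, 0.0199, 0.0478]
tool_rot: [-179.6, 0.1, 94.0]
force: [-1.4, -0.8, -4.4]
grip_width: 0.0173
```

```bash
python3 - <<'E'
from h import *
o=env.get_obs();p=env.camera_params("wrist");im=env.read_camera("wrist")
np.savez("w4.npz",**{k:np.array(v) for k,v in p.items()})
cv2.imwrite("pics/w4.png",im[:,:,::-1]);print(o["tool_pos"],o["tool_rot"],o["qpos"].round(1),o["time_s"],o["force"])
E
```

```text
[0.42986203 0.01991764 0.04780263] [-1.79613805e+02  5.64365642e-02  9.39514404e+01] [-27.9  -2.   21.5 122.5   0.9  59.7  87.1] 13.4667 [-1.41714448 -0.75587243 -4.35957202]
```

View pics/w4.png

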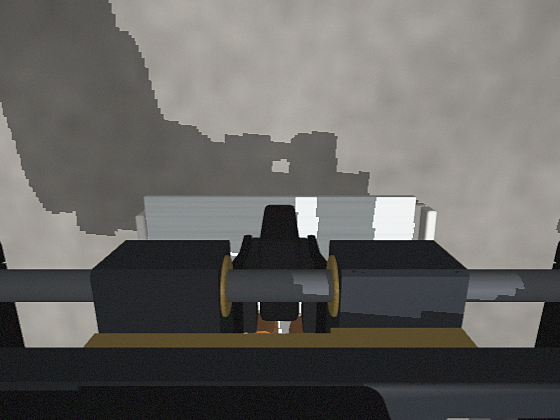

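The wrist camera now looks from the robot side. The straightedge is held level, with its back edge at row 196 between columns 145 and 415, and the tray's open wall ends are at about (141,225) and (430,225). I'll verify the pose in hand and the tray ends.

```bash
python3 - <<'E'
from h import *
p=dict(np.load("w4.npz"));T=np.array([.42986,.01992,.0478])
for z in (.0478,.0528):
    r=ray("w",[[145,196.5],[415,196.5]],z,p);d=r[0]-r[1];print(z,r.round(4).tolist(),"len",np.linalg.norm(d),"yaw",np.degrees(np.arctan2(d[1],d[0]))-90)
    a=np.radians(3.95);u=np.array([np.cos(a),np.sin(a)]);v=np.array([-u[1],u[0]]);c=r.mean(0)[:2]-T[:2];print("mid rel tool",c@u,c@v)
im=cv2.imread("pics/w4.png")
cv2.imwrite("pics/w4c.png",np.hstack([cv2.resize(im[185:255,110:180],None,fx=5,fy=5,interpolation=cv2.INTER_CUBIC),cv2.resize(im[185:255,395:465],None,fx=5,fy=5,interpolation=cv2.INTER_CUBIC)]))
# proj of tray wall ends under estimate
a=np.radians(4.9);u=np.array([np.cos(a),np.sin(a),0]);v=np.array([-u[1],u[0],0]);O=np.array([.5577,.032,0])
for y in(.098,.105,-.098,-.105):print(y,proj("w",[O-.13*u+y*v+[0,0,.02]],p).round(1),proj("w",[O-.13*u+y*v],p).round(1))
E
```

```text
0.0478 [[0.4155, -0.0629, 0.0478], [0.4042, 0.0995, 0.0478]] len 0.1627738200008265 yaw -176.01644510647307
mid rel tool -0.02009139240360731 -0.00023873759685849087
0.0528 [[0.4141, -0.061, 0.0528], [0.4031, 0.0974, 0.0528]] len 0.1587552605801179 yaw -176.01644510647307
mid rel tool -0.021328045294191616 -0.00025109685727272337
0.098 [[423.2 210.6]] [[412.4 203.1]]
0.105 [[433.3 210.4]] [[421.8 203. ]]
-0.098 [[140.9 214.9]] [[151.2 207.1]]
-0.105 [[130.8 215. ]] [[141.9 207.3]]
```

View pics/w4c.png

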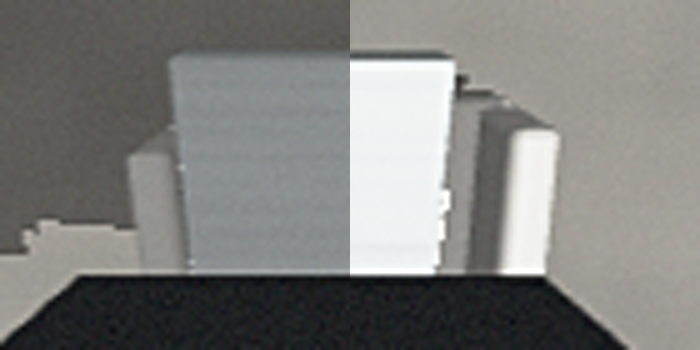

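Emit:
carry_out(
  plan=[
    {"grip": 1, "dp": [0.004, 0, 0.01], "rotation": [-0.3, 0, -0.9]},
    {"grip": 1, "dp": [0, 0, 0.006], "rotation": [0, 0, 0]},
    {"grip": 1, "dp": [0, 0, 0], "rotation": [0, 0, 0]},
  ],
)

```text
time_s: 13.77
tool_pos: [0.4303, 0.0235, 0.0326]
tool_rot: [-180.0, 0.1, 94.6]
force: [-0.1, -0.5, -4.4]
grip_width: 0.0174
```

Emit:
carry_out(
  plan=[
    {"grip": 1, "dp": [0, 0, 0.008], "rotation": [0, 0, -0.3]},
    {"grip": 1, "dp": [0, 0, 0.008], "rotation": [0, 0, 0]},
    {"grip": 1, "dp": [0, 0, 0.003], "rotation": [0, 0, 0]},
    {"grip": 1, "dp": [0, 0, 0], "rotation": [0, 0, 0]},
  ],
)

```text
time_s: 14.1
tool_pos: [0.4318, 0.0233, 0.0134]
tool_rot: [179.9, 0.1, 94.7]
force: [0.1, -0.3, -4.4]
grip_width: 0.0178
```

Emit:
carry_out(
  plan=[
    {"grip": 1, "dp": [0, 0.003, 0.003], "rotation": [0, 0, -0.2]},
    {"grip": 1, "dp": [0, 0.005, 0], "rotation": [0, 0, 0]},
    {"grip": 1, "dp": [0, 0.005, 0], "rotation": [0, 0, 0]},
    {"grip": 1, "dp": [0, 0.006, 0], "rotation": [0, 0, 0]},
  ],
)

```text
time_s: 14.43
tool_pos: [0.4516, 0.0249, 0.0103]
tool_rot: [179.9, 0.0, 94.9]
force: [-0.0, 0.3, -4.2]
grip_width: 0.0173
```

Emit:
carry_out(
  plan=[
    {"grip": 1, "dp": [0, 0.007, 0], "rotation": [0, 0, 0]},
    {"grip": 1, "dp": [0, 0.007, 0], "rotation": [0, 0, 0]},
    {"grip": 1, "dp": [0, 0.007, 0], "rotation": [0, 0, 0]},
    {"grip": 1, "dp": [0, 0.007, 0], "rotation": [0, 0, 0]},
    {"grip": 1, "dp": [0, 0.007, 0], "rotation": [0, 0, 0]},
    {"grip": 1, "dp": [0, 0.007, 0], "rotation": [0, 0, 0]},
  ],
)

```text
time_s: 14.93
tool_pos: [0.4989, 0.0292, 0.0107]
tool_rot: [179.9, 0.1, 94.9]
force: [-1.2, -0.9, -4.2]
grip_width: 0.0176
```

Emit:
carry_out(
  plan=[
    {"grip": 1, "dp": [0, 0.006, 0], "rotation": [0, 0, 0]},
    {"grip": 1, "dp": [0, 0.006, 0], "rotation": [0, 0, 0]},
    {"grip": 1, "dp": [0, 0.006, 0], "rotation": [0, 0, 0]},
    {"grip": 1, "dp": [0, 0.006, 0], "rotation": [0, 0, 0]},
    {"grip": 1, "dp": [0, 0.006, 0], "rotation": [0, 0, 0]},
    {"grip": 1, "dp": [0, 0.004, 0], "rotation": [0, 0, 0]},
    {"grip": 1, "dp": [0, 0.002, 0], "rotation": [0, 0, 0]},
  ],
)

```text
time_s: 15.52
tool_pos: [0.5392, 0.0327, 0.0102]
tool_rot: [180.0, 0.1, 95.0]
force: [-0.9, -0.7, -3.7]
grip_width: 0.018
```

Emit:
carry_out(
  plan=[
    {"grip": 1, "dp": [0, 0.003, 0], "rotation": [0, 0, 0]},
    {"grip": 1, "dp": [0, 0.003, 0], "rotation": [0, 0, 0]},
    {"grip": 1, "dp": [0, 0.003, 0], "rotation": [0, 0, 0]},
    {"grip": 1, "dp": [0, 0.003, 0], "rotation": [0, 0, 0]},
  ],
)

```text
time_s: 15.85
tool_pos: [0.5513, 0.0338, 0.01]
tool_rot: [-179.9, 0.1, 95.0]
force: [-1.7, 0.5, -3.5]
grip_width: 0.0178
```

Emit:
carry_out(
  plan=[
    {"grip": 1, "dp": [0, 0.002, 0], "rotation": [0, 0, 0]},
    {"grip": 1, "dp": [0, 0.002, 0], "rotation": [0, 0, 0]},
  ],
)

```text
time_s: 16.02
tool_pos: [0.556, 0.0342, 0.0099]
tool_rot: [-179.9, 0.1, 95.0]
force: [-1.7, -0.9, -4.1]
grip_width: 0.0177
```

Emit:
carry_out(
  plan=[
    {"grip": 1, "dp": [0, 0.002, 0], "rotation": [0, 0, 0]},
    {"grip": 1, "dp": [0, 0.002, 0], "rotation": [0, 0, 0]},
  ],
)

```text
time_s: 16.18
tool_pos: [0.5579, 0.0344, 0.0097]
tool_rot: [-179.7, 0.1, 95.0]
force: [-9.0, -1.5, 1.7]
grip_width: 0.0177
```

Emit:
carry_out(
  plan=[
    {"grip": 1, "dp": [0, 0.002, 0], "rotation": [0, 0, 0]},
    {"grip": 1, "dp": [0, 0.002, 0], "rotation": [0, 0, 0]},
  ],
)

```text
time_s: 16.35
tool_pos: [0.5577, 0.0344, 0.009]
tool_rot: [-179.1, 0.0, 95.0]
force: [-5.6, -0.5, -0.9]
grip_width: 0.0177
```

Emit:
carry_out(
  plan=[
    {"grip": 1, "dp": [0, 0.002, 0], "rotation": [0, 0, 0]},
    {"grip": 1, "dp": [0, 0.002, 0], "rotation": [0, 0, 0]},
  ],
)

```text
time_s: 16.52
tool_pos: [0.5575, 0.0344, 0.0084]
tool_rot: [-178.6, 0.0, 95.0]
force: [-6.5, -0.5, 0.3]
grip_width: 0.0174
```

Emit:
carry_out(
  plan=[
    {"grip": 1, "dp": [0, 0, -0.002], "rotation": [-1.4, 0, 0]},
    {"grip": 1, "dp": [0, 0.002, -0.001], "rotation": [-0.5, 0, 0]},
  ],
  force=60,
)

```text
time_s: 16.68
tool_pos: [0.5587, 0.0343, 0.0105]
tool_rot: [179.6, 0.0, 95.0]
force: [-4.5, -0.3, -6.1]
grip_width: 0.0179
```

Emit:
carry_out(
  plan=[
    {"grip": 1, "dp": [0, 0.0025, 0], "rotation": [-0.5, 0, 0]},
    {"grip": 1, "dp": [0, 0.0025, 0], "rotation": [-0.5, 0, 0]},
  ],
)

```text
time_s: 16.85
tool_pos: [0.559, 0.0343, 0.0099]
tool_rot: [179.0, -0.0, 95.0]
force: [-8.7, -0.0, 1.3]
grip_width: 0.0178
```

```bash
python3 - <<'E'
from h import *
s=env.read_camera("scene");w=env.read_camera("wrist");t=env.read_camera("top")
for n,i in(("s5",s),("w5",w),("t5",t)):cv2.imwrite(f"pics/{n}.png",i[:,:,::-1])
a=cv2.resize(s[185:285,265:395],(780,600),interpolation=cv2.INTER_CUBIC)
a=cv2.resize(s[190:285,270:390],(490,388),interpolation=cv2.INTER_CUBIC)
b=cv2.resize(w[100:340,100:460],(300,200));c=cv2.resize(t[120:260,180:300],(300,350)[:2])
r=np.vstack([b,cv2.resize(t[120:260,180:300],(300,350))]);l=np.vstack([a,np.zeros((162,490,3),np.uint8)])
cv2.imwrite("pics/v5.png",np.hstack([l,r])[:,:,::-1]);print(env.get_obs()["force"])
E
```

```text
[-7.6579688  -0.67432507  0.22131404]
```

View pics/v5.png

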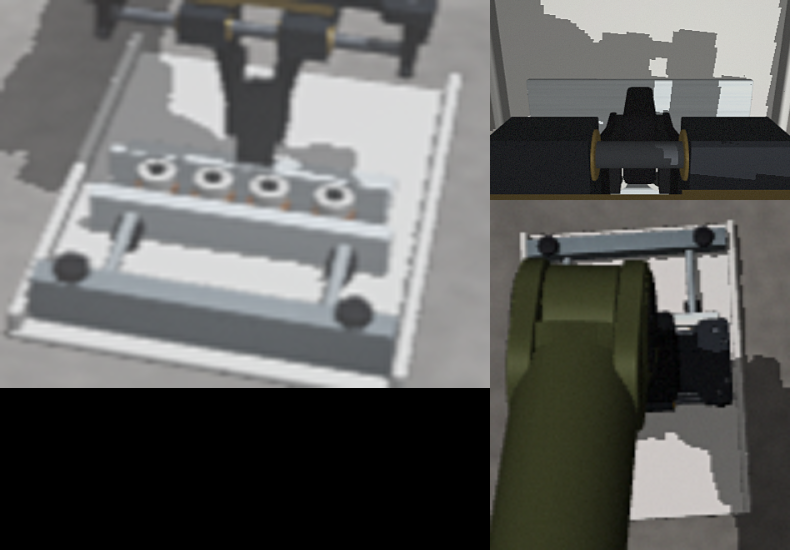

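All four vials stand upright in line between the bar (left panel, row ~215) and the straightedge, and the bar has hardly moved yet. The vertical force suggests the foot's front is touching the tray floor, so I'll raise it slightly while pushing.

Emit:
carry_out(
  plan=[
    {"grip": 1, "dp": [0, 0, -0.003], "rotation": [-0.5, 0, 0]},
    {"grip": 1, "dp": [0, 0.0015, -0.001], "rotation": [-0.3, 0, 0]},
  ],
)

```text
time_s: 17.17
tool_pos: [0.5592, 0.0344, 0.0134]
tool_rot: [178.2, -0.0, 95.0]
force: [-3.9, -1.1, -7.2]
grip_width: 0.0178
```

Emit:
carry_out(
  plan=[
    {"grip": 1, "dp": [0, 0.0025, -0.001], "rotation": [-0.3, 0, 0]},
    {"grip": 1, "dp": [0, 0.0025, -0.001], "rotation": [-0.3, 0, 0]},
  ],
)

```text
time_s: 17.33
tool_pos: [0.5607, 0.0345, 0.0141]
tool_rot: [177.9, -0.0, 95.0]
force: [-3.8, -1.3, -7.2]
grip_width: 0.0175
```

Emit:
carry_out(
  plan=[
    {"grip": 1, "dp": [0, 0.003, 0.0005], "rotation": [0, 0, 0]},
    {"grip": 1, "dp": [0, 0.003, 0], "rotation": [0, 0, 0]},
  ],
)

```text
time_s: 17.5
tool_pos: [0.5633, 0.0348, 0.013]
tool_rot: [178.3, -0.0, 95.0]
force: [-9.1, -1.3, 2.7]
grip_width: 0.0175
```

Emit:
carry_out(
  plan=[
    {"grip": 1, "dp": [0, 0.003, 0], "rotation": [0, 0, 0]},
    {"grip": 1, "dp": [0, 0.003, 0], "rotation": [0, 0, 0]},
  ],
)

```text
time_s: 17.67
tool_pos: [0.566, 0.035, 0.0133]
tool_rot: [178.7, -0.1, 95.0]
force: [-7.5, -0.9, -0.2]
grip_width: 0.0175
```

Emit:
carry_out(
  plan=[
    {"grip": 1, "dp": [0, 0.003, 0], "rotation": [-0.3, 0, 0]},
    {"grip": 1, "dp": [0, 0.003, 0], "rotation": [-0.3, 0, 0]},
    {"grip": 1, "dp": [0, 0.003, 0], "rotation": [-0.3, 0, 0]},
  ],
)

```text
time_s: 17.92
tool_pos: [0.5725, 0.0356, 0.013]
tool_rot: [178.2, -0.1, 95.0]
force: [-6.3, -0.3, -2.5]
grip_width: 0.0175
```

Emit:
carry_out(
  plan=[
    {"grip": 1, "dp": [0, 0.003, 0], "rotation": [-0.3, 0, 0]},
    {"grip": 1, "dp": [0, 0.003, 0], "rotation": [-0.3, 0, 0]},
    {"grip": 1, "dp": [0, 0.003, 0], "rotation": [-0.3, 0, 0]},
  ],
)

```text
time_s: 18.17
tool_pos: [0.5783, 0.0361, 0.0128]
tool_rot: [177.7, -0.1, 95.0]
force: [-6.7, -1.6, -2.6]
grip_width: 0.0176
```

Emit:
carry_out(
  plan=[
    {"grip": 1, "dp": [0, 0.003, 0], "rotation": [-0.1, 0, 0]},
    {"grip": 1, "dp": [0, 0.003, 0], "rotation": [-0.2, 0, 0]},
    {"grip": 1, "dp": [0, 0.003, 0], "rotation": [-0.1, 0, 0]},
  ],
)

```text
time_s: 18.42
tool_pos: [0.5834, 0.0365, 0.0128]
tool_rot: [177.8, -0.1, 95.0]
force: [-8.7, -1.6, -0.2]
grip_width: 0.0174
```

Emit:
carry_out(
  plan=[
    {"grip": 1, "dp": [0, 0.003, 0], "rotation": [-0.1, 0, 0]},
    {"grip": 1, "dp": [0, 0.003, 0], "rotation": [-0.2, 0, 0]},
  ],
)

```text
time_s: 18.58
tool_pos: [0.5871, 0.0368, 0.0128]
tool_rot: [177.8, -0.1, 95.0]
force: [-6.3, 0.0, -2.5]
grip_width: 0.0175
```

Emit:
carry_out(
  plan=[
    {"grip": 1, "dp": [0, 0.003, 0], "rotation": [-0.1, 0, 0]},
    {"grip": 1, "dp": [0, 0.003, 0], "rotation": [-0.2, 0, 0]},
  ],
)

```text
time_s: 18.75
tool_pos: [0.5907, 0.0372, 0.0129]
tool_rot: [177.9, -0.2, 95.0]
force: [-7.2, -0.7, -2.8]
grip_width: 0.0174
```

Emit:
carry_out(
  plan=[
    {"grip": 1, "dp": [0, 0.003, 0], "rotation": [-0.1, 0, 0]},
    {"grip": 1, "dp": [0, 0.003, 0], "rotation": [-0.2, 0, 0]},
  ],
)

```text
time_s: 18.92
tool_pos: [0.5943, 0.0374, 0.0129]
tool_rot: [177.9, -0.2, 95.0]
force: [-7.4, -0.3, -2.1]
grip_width: 0.0176
```

Emit:
carry_out(
  plan=[
    {"grip": 1, "dp": [0, 0.003, 0], "rotation": [-0.1, 0, 0]},
    {"grip": 1, "dp": [0, 0.003, 0], "rotation": [-0.2, 0, 0]},
  ],
)

```text
time_s: 19.08
tool_pos: [0.5969, 0.0377, 0.0129]
tool_rot: [178.1, -0.2, 95.0]
force: [-13.2, -1.3, 2.3]
grip_width: 0.0177
```

Emit:
carry_out(
  plan=[
    {"grip": 1, "dp": [0, 0.003, 0], "rotation": [-0.2, 0, 0]},
    {"grip": 1, "dp": [0, 0.003, 0], "rotation": [-0.2, 0, 0]},
  ],
)

```text
time_s: 19.25
tool_pos: [0.5969, 0.0376, 0.0129]
tool_rot: [178.4, -0.2, 95.0]
force: [-12.7, -1.5, 4.0]
grip_width: 0.0177
```

Stalled at the end stop with about 13 N. Now the press.

Emit:
carry_out(
  plan=[
    {"grip": 1, "dp": [0, 0.0034, 0], "rotation": [-0.4, 0, 0]},
    {"grip": 1, "dp": [0, 0.0034, 0], "rotation": [-0.4, 0, 0]},
  ],
)

```text
time_s: 19.42
tool_pos: [0.5969, 0.0377, 0.013]
tool_rot: [178.5, -0.3, 95.0]
force: [-12.9, -0.3, 4.0]
grip_width: 0.0176
```

Emit:
carry_out(
  plan=[
    {"grip": 1, "dp": [0, 0.0035, 0], "rotation": [-0.4, 0, 0]},
    {"grip": 1, "dp": [0, 0.0035, 0], "rotation": [-0.4, 0, 0]},
    {"grip": 1, "dp": [0, 0.0035, 0], "rotation": [-0.4, 0, 0]},
  ],
)

```text
time_s: 19.67
tool_pos: [0.5969, 0.0377, 0.0129]
tool_rot: [178.5, -0.4, 95.0]
force: [-13.1, -1.7, 3.8]
grip_width: 0.0178
```

Emit:
carry_out(
  plan=[
    {"grip": 1, "dp": [0, 0.0035, -0.001], "rotation": [-0.2, 0, 0]},
    {"grip": 1, "dp": [0, 0.0037, -0.001], "rotation": [-0.2, 0, 0]},
  ],
)

```text
time_s: 19.83
tool_pos: [0.5969, 0.0377, 0.0132]
tool_rot: [179.0, -0.4, 95.0]
force: [-11.1, -1.1, -1.4]
grip_width: 0.0176
```

Emit:
carry_out(
  plan=[
    {"grip": 1, "dp": [0, 0.0039, -0.001], "rotation": [-0.2, 0, 0]},
    {"grip": 1, "dp": [0, 0.0039, -0.001], "rotation": [-0.2, 0, 0]},
    {"grip": 1, "dp": [0, 0.0039, -0.001], "rotation": [-0.2, 0, 0]},
  ],
)

```text
time_s: 20.08
tool_pos: [0.5968, 0.0377, 0.0136]
tool_rot: [179.8, -0.5, 95.0]
force: [-11.8, -1.6, 0.5]
grip_width: 0.0177
```

```bash
python3 - <<'E'
from h import *
w=env.read_camera("wrist");cv2.imwrite("pics/w6.png",w[:,:,::-1]);s=env.read_camera("scene");cv2.imwrite("pics/s6.png",s[:,:,::-1])
for n in("w4","w5","w6"):
    g=cv2.cvtColor(cv2.imread(f"pics/{n}.png"),cv2.COLOR_BGR2GRAY).astype(int)
    print(n,[[int(190+np.argmax(np.abs(np.diff(g[190:203,c])))),] for c in(160,180,380,405)])
print(env.get_obs()["force"])
E
```

```text
w4 [[195], [196], [196], [196]]
w5 [[195], [195], [196], [192]]
w6 [[193], [193], [195], [195]]
[-11.91804611  -0.17733092   0.73641724]
```

Emit:
carry_out(
  plan=[
    {"grip": 1, "dp": [0, 0.0044, -0.0003], "rotation": [-0.4, 0, 0]},
    {"grip": 1, "dp": [0, 0.0046, -0.0003], "rotation": [-0.4, 0, 0]},
  ],
)

```text
time_s: 20.35
tool_pos: [0.5968, 0.0376, 0.0134]
tool_rot: [-179.9, -0.5, 95.0]
force: [-15.8, -1.0, 6.8]
grip_width: 0.018
```

Emit:
carry_out(
  plan=[
    {"grip": 1, "dp": [0, 0.0046, -0.0003], "rotation": [-0.4, 0, 0]},
    {"grip": 1, "dp": [0, 0.0046, -0.0003], "rotation": [-0.4, 0, 0]},
    {"grip": 1, "dp": [0, 0.0046, -0.0003], "rotation": [-0.4, 0, 0]},
  ],
)

```text
time_s: 20.6
tool_pos: [0.5966, 0.0378, 0.0135]
tool_rot: [-179.4, -0.7, 95.0]
force: [-15.0, -0.8, 5.6]
grip_width: 0.0172
```

15 N held for about 0.4 s with the row standing against the stop. Now I relax and back off straight.

Emit:
carry_out(
  plan=[
    {"grip": 1, "dp": [0, 0.001, 0], "rotation": [0, 0, 0]},
    {"grip": 1, "dp": [0, -0.001, 0], "rotation": [0, 0, 0]},
    {"grip": 1, "dp": [0, -0.003, 0], "rotation": [0, 0, 0]},
    {"grip": 1, "dp": [0, -0.005, 0], "rotation": [0, 0, 0]},
    {"grip": 1, "dp": [0, -0.01, 0], "rotation": [0, 0, 0]},
    {"grip": 1, "dp": [0, -0.015, 0], "rotation": [0, 0, 0]},
  ],
)

```text
time_s: 21.1
tool_pos: [0.572, 0.0355, 0.017]
tool_rot: [179.6, -0.6, 95.1]
force: [-0.6, 0.2, -4.3]
grip_width: 0.0175
```

Emit:
carry_out(
  plan=[
    {"grip": 1, "dp": [0, -0.02, 0], "rotation": [0, 0, 0]},
    {"grip": 1, "dp": [0, -0.02, 0], "rotation": [0, 0, 0]},
    {"grip": 1, "dp": [0, -0.01, -0.01], "rotation": [0, 0, 0]},
    {"grip": 1, "dp": [0, 0, -0.025], "rotation": [0, 0, 0]},
    {"grip": 1, "dp": [0, 0, -0.03], "rotation": [0, 0, 0]},
    {"grip": 1, "dp": [0, 0, -0.02], "rotation": [0, 0, 0]},
    {"grip": 1, "dp": [0, 0, 0], "rotation": [0, 0, 0]},
  ],
)

```text
time_s: 21.68
tool_pos: [0.515, 0.0293, 0.105]
tool_rot: [179.2, -0.7, 95.0]
force: [1.4, -0.4, -4.6]
grip_width: 0.0172
```

Emit:
carry_out(
  plan=[
    {"grip": 1, "dp": [-0.02, -0.006, -0.005], "rotation": [0.8, -0.7, 0]},
    {"grip": 1, "dp": [-0.034, -0.009, 0], "rotation": [0, 0, 0]},
    {"grip": 1, "dp": [-0.034, -0.009, 0], "rotation": [0, 0, 0]},
    {"grip": 1, "dp": [-0.034, -0.009, 0], "rotation": [0, 0, 0]},
    {"grip": 1, "dp": [-0.034, -0.009, 0], "rotation": [0, 0, 0]},
    {"grip": 1, "dp": [-0.034, -0.009, 0], "rotation": [0, 0, 0]},
    {"grip": 1, "dp": [-0.034, -0.009, 0], "rotation": [0, 0, 0]},
    {"grip": 1, "dp": [0, 0, 0], "rotation": [0, 0, 0]},
  ],
)

```text
time_s: 22.35
tool_pos: [0.4734, -0.2068, 0.1048]
tool_rot: [179.5, 0.1, 95.6]
force: [-0.2, -1.4, -4.3]
grip_width: 0.0179
```

```bash
python3 - <<'E'
from h import *
s=env.read_camera("scene");t=env.read_camera("top");cv2.imwrite("pics/s7.png",s[:,:,::-1]);cv2.imwrite("pics/t7.png",t[:,:,::-1])
o=env.get_obs();print(o["tool_pos"],o["tool_rot"])
a=np.radians(4.9);u=np.array([np.cos(a),np.sin(a)]);v=np.array([-u[1],u[0]]);O=np.array([.5577,.0348])
g=cv2.cvtColor(t,cv2.COLOR_RGB2GRAY);m=np.zeros_like(g);m[140:200,205:272]=(g<60)[140:200,205:272]*1
n,l,st,c=cv2.connectedComponentsWithStats(m)
for i in range(1,n):
    if st[i,4]>=5:
        X=ray("top",c[i],.038)[0,:2]-O;print(st[i].tolist(),c[i].round(1),"tray",(X@u).round(4),(X@v).round(4))
E
```

```text
[ 0.47492681 -0.19957524  0.10422736] [179.51823134  -0.26573807  95.89997029]
[205, 140, 53, 5, 139] [229.  141.5] tray 0.125 0.0108
[261, 140, 11, 2, 12] [265.6 140.1] tray 0.123 -0.0774
[257, 145, 2, 5, 10] [257.5 147. ] tray 0.1073 -0.0571
[261, 144, 3, 6, 14] [261.8 147. ] tray 0.1067 -0.0674
[212, 147, 3, 6, 16] [212.9 149.8] tray 0.1069 0.0505
[245, 155, 9, 2, 16] [249.  155.4] tray 0.088 -0.0355
[262, 154, 9, 2, 18] [266.  154.5] tray 0.0878 -0.0765
[205, 157, 8, 3, 11] [208.  158.2] tray 0.0872 0.0633
[215, 157, 12, 2, 18] [220.5 157.3] tray 0.0875 0.0332
[230, 156, 11, 2, 17] [235.2 156.4] tray 0.0877 -0.0022
[255, 157, 4, 5, 15] [256.3 158.7] tray 0.0791 -0.0525
[213, 159, 4, 5, 15] [214.3 161.3] tray 0.0786 0.0486
[228, 159, 5, 5, 19] [229.8 160.6] tray 0.0781 0.0113
[241, 158, 4, 5, 15] [242.7 159.7] tray 0.0786 -0.0199
[228, 161, 8, 7, 20] [232.4 165.1] tray 0.0669 0.0057
[239, 160, 10, 7, 23] [244.8 164.3] tray 0.0671 -0.0242
[254, 160, 9, 7, 18] [258.7 163.4] tray 0.0672 -0.0578
[213, 162, 8, 7, 22] [217.4 166. ] tray 0.0667 0.0416
```

Emit:
carry_out(
  plan=[
    {"grip": 1, "dp": [0, -0.005, 0], "rotation": [0.5, -0.3, 0]},
    {"grip": 1, "dp": [0, 0, 0.025], "rotation": [0, 0, 0]},
    {"grip": 1, "dp": [0, 0, 0.025], "rotation": [0, 0, 0]},
    {"grip": 1, "dp": [0, 0, 0.02], "rotation": [0, 0, 0]},
    {"grip": 1, "dp": [0, 0, 0], "rotation": [0, 0, 0]},
    {"grip": 1, "dp": [0, 0, 0], "rotation": [0, 0, 0]},
  ],
)

```text
time_s: 22.95
tool_pos: [0.4704, -0.1932, 0.0302]
tool_rot: [-180.0, -0.0, 96.5]
force: [0.2, 0.0, -2.7]
grip_width: 0.0175
```

Emit:
carry_out(
  plan=[
    {"grip": 1, "dp": [-0.005, 0, 0.012], "rotation": [0, 0, 0]},
    {"grip": 1, "dp": [0, 0, 0.01], "rotation": [0, 0, 0]},
    {"grip": 1, "dp": [0, 0, 0.004], "rotation": [0, 0, 0]},
    {"grip": 1, "dp": [0, 0, 0], "rotation": [0, 0, 0]},
  ],
)

```text
time_s: 23.28
tool_pos: [0.4737, -0.1969, 0.0044]
tool_rot: [179.8, 0.0, 96.8]
force: [-0.1, 0.5, -4.5]
grip_width: 0.0174
```

Emit:
carry_out(
  plan=[
    {"grip": 1, "dp": [0, 0, 0.001], "rotation": [0, 0, 0]},
    {"grip": 1, "dp": [0, 0, 0], "rotation": [0, 0, 0]},
  ],
)

```text
time_s: 23.45
tool_pos: [0.4741, -0.1972, 0.0036]
tool_rot: [179.8, 0.1, 96.8]
force: [-0.9, 0.3, -5.0]
grip_width: 0.0178
```

Emit:
carry_out(
  plan=[
    {"grip": 1, "dp": [0, 0, 0.002], "rotation": [0, 0, 0]},
    {"grip": 1, "dp": [0, 0, 0], "rotation": [0, 0, 0]},
  ],
)

```text
time_s: 23.62
tool_pos: [0.4749, -0.1975, 0.0023]
tool_rot: [179.7, 0.1, 96.7]
force: [-0.3, -0.1, -4.1]
grip_width: 0.0172
```

Emit:
carry_out(
  plan=[
    {"grip": 1, "dp": [0, 0, 0.001], "rotation": [0, 0, 0]},
    {"grip": 1, "dp": [0, 0, 0.001], "rotation": [0, 0, 0]},
  ],
)

```text
time_s: 23.78
tool_pos: [0.4756, -0.1977, 0.0009]
tool_rot: [179.6, 0.1, 96.7]
force: [0.2, 0.1, -5.1]
grip_width: 0.0178
```

Emit:
carry_out(
  plan=[
    {"grip": 1, "dp": [0, 0, 0.001], "rotation": [0, 0, 0]},
    {"grip": 1, "dp": [0, 0, 0.001], "rotation": [0, 0, 0]},
  ],
)

```text
time_s: 23.95
tool_pos: [0.4762, -0.1977, 0.0001]
tool_rot: [179.5, 0.1, 96.7]
force: [-3.6, 2.7, 10.9]
grip_width: 0.0176
```

Emit:
carry_out(
  plan=[
    {"grip": 1, "dp": [0, 0, 0.001], "rotation": [0, 0, 0]},
    {"grip": 1, "dp": [0, 0, 0.001], "rotation": [0, 0, 0]},
  ],
)

```text
time_s: 24.12
tool_pos: [0.4761, -0.1976, 0.0001]
tool_rot: [179.6, -0.0, 96.8]
force: [-3.1, 1.7, 5.2]
grip_width: 0.0175
```

Down on the counter (contact at z≈0). I'll release and go up.

Emit:
carry_out(
  plan=[
    {"grip": 1, "dp": [0, 0, 0], "rotation": [0, 0, 0]},
    {"grip": 0, "dp": [0, 0, 0], "rotation": [0, 0, 0]},
    {"grip": 0, "dp": [0, 0, 0], "rotation": [0, 0, 0]},
    {"grip": 0, "dp": [0, 0, 0], "rotation": [0, 0, 0]},
    {"grip": 0, "dp": [0, 0, 0], "rotation": [0, 0, 0]},
    {"grip": 0, "dp": [0, 0, 0], "rotation": [0, 0, 0]},
    {"grip": 0, "dp": [0, 0, 0], "rotation": [0, 0, 0]},
    {"grip": 0, "dp": [0, 0, 0], "rotation": [0, 0, 0]},
  ],
)

```text
time_s: 24.78
tool_pos: [0.4798, -0.199, 0.0026]
tool_rot: [179.2, 0.1, 96.7]
force: [-0.2, 0.1, -0.2]
grip_width: 0.0562
```

Emit:
carry_out(
  plan=[
    {"grip": 0, "dp": [0, 0, 0], "rotation": [0, 0, 0]},
    {"grip": 0, "dp": [0, 0, 0], "rotation": [0, 0, 0]},
    {"grip": 0, "dp": [0, 0, 0], "rotation": [0, 0, 0]},
  ],
)

```text
time_s: 25.03
tool_pos: [0.4799, -0.199, 0.0026]
tool_rot: [179.2, 0.1, 96.7]
force: [-0.1, -0.0, -0.3]
grip_width: 0.0762
```

Emit:
carry_out(
  plan=[
    {"grip": 0, "dp": [0, 0, -0.01], "rotation": [0, 0, 0]},
    {"grip": 0, "dp": [0, 0, -0.02], "rotation": [0, 0, 0]},
    {"grip": 0, "dp": [0, 0, -0.03], "rotation": [0, 0, 0]},
    {"grip": 0, "dp": [0, 0, -0.03], "rotation": [0, 0, 0]},
    {"grip": 0, "dp": [0, 0, -0.03], "rotation": [0, 0, 0]},
    {"grip": 0, "dp": [0, 0, 0], "rotation": [0, 0, 0]},
  ],
)

```text
time_s: 25.53
tool_pos: [0.4755, -0.1992, 0.1285]
tool_rot: [179.5, 0.1, 96.6]
force: [1.1, -0.5, 0.0]
grip_width: 0.087
```

```bash
python3 - <<'E'
from h import *
o=env.get_obs();print(o["tool_pos"],o["grip_width"],o["time_s"])
s=env.read_camera("scene");w=env.read_camera("wrist");cv2.imwrite("pics/s8.png",s[:,:,::-1])
cv2.imwrite("pics/v8.png",np.hstack([cv2.resize(s[120:290,150:400],(500,340),interpolation=cv2.INTER_CUBIC),cv2.resize(w,(300,340))])[:,:,::-1])
E
```

```text
[ 0.47551134 -0.19921543  0.12847574] 0.0870212933227258 25.5333
```

View pics/v8.png

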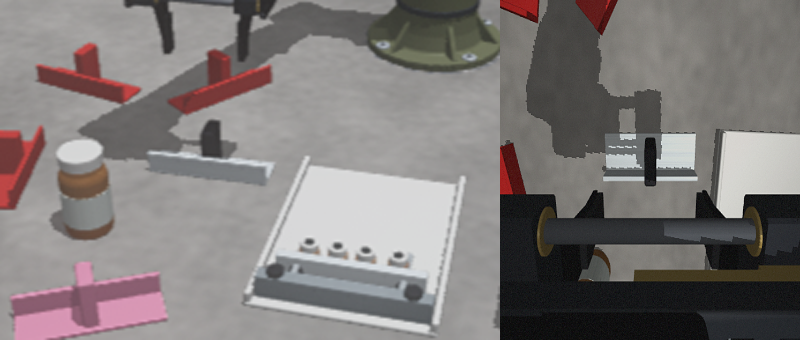

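The final view shows the four vials upright in a row against the bar at (310–400, 250) and the bar home. The straightedge stands free on the bare counter at (210,165), clear of the tray. Handing in.

```bash
python3 -c "
from cell import env
print(env.sign_off())"
```

```text
the job is handed in; nothing more can be done
None
```

The job is done and handed in at about 25.5 s of the 66 s allowed. I gripped the straightedge by its rib, turned it about 177°, and set it down behind the vials. With it I pushed all four vials and the bar about 38 mm to the end stop, pressed, and put the straightedge back on the counter.

**Last checks:**
- **Press:** the force on the tool was 11–13 N at the stop, then 15–16 N for about 0.4 s. These are wrist readings; I did not measure the force on the bar itself, and some of the push was lost to the vials' friction.
- **Vials and bar:** all four cap centres lie at tray x 78–79 mm, with the bar's face estimated at about 90 mm, so each vial is within a millimetre or so of touching. The last picture shows them upright and the bar home.
- **Straightedge:** it stands free on the bare counter next to the tray. The jar looks unmoved. The tube rack and tip box are outside that last crop, and the arm never came near them.

**What failed or disagreed:**
- **First grasp:** the fingers closed on nothing, because the real fingertips sit about 34 mm above the reported tool position. Two camera views agreed on this, and I corrected for it.
- **First push:** it stalled at 6–9 N with a vertical force I took to be the foot touching the tray floor. Raising the straightedge slightly freed it.

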